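# Pack out a bracket in the clamping fixture and hold it tight

## Task

Stand brass packing pieces upright in the gap between the bent bracket and the blue spring-backed jaw of the clamping fixture, one after another, their handles up, their flat faces facing the jaw, until the jaw, whose travel is short, closes firmly on the stack when you push it and squeezes the bracket against its end stop (one or two pieces, as the gap asks). Finish while holding: the program ends with the fingers still pushing the jaw firmly shut on the stack, because it springs open when let go. Leave the magnifier and the tape roll where they are.

Things in the scene. Friction and masses are not known exactly. Their poses are not given: they have to be found in the camera images.
- fixture: Grey base plate, 180 x 84 x 12 mm, fixed to the bench. Origin: centre of its underside. x: the direction in which the jaw closes; z up. Jaw, bracket and stop lie on its centre line y = 0. Two steel rails 8 mm high carry the jaw at y = +-35 mm. Mind the tall steel post of the booth at world x = 0.57 to 0.61, y = 0.05 to 0.09, with a screen behind it (larger x).
- jaw (a joint): Slide of the blue jaw, m: 0 = open (springs back there), grows to 0.022 as it is pushed along fixture x (hard end of travel). The return spring takes 1.5 N to start, 4.8 N at full travel; push with 10 to 30 N to clamp firmly.
- jaw_front (a point): Top edge, middle, of the jaw's front face (moves with the jaw), 62 mm above the bench, at fixture x = -20 mm when open. The jaw is a block 14 mm thick (x), 36 mm wide, with 82 mm wide ears below 30 mm; it passes over the bracket's foot.
- jaw_back (a point): Top edge, middle, of the jaw's back face (moves with the jaw), 62 mm above the bench, at fixture x = -34 mm when open. Behind this face the space more than 22 mm above the bench is free, for fingers to push.
- stop: Dark steel end stop fixed on the base plate: upright 8 mm thick, 36 mm wide, 50 mm high; its foot runs away from the jaw. Origin: foot of its front face (towards the jaw), on the plate's top; axes as the fixture's. It is set differently each time, fixture x = 8 to 28 mm, so the gap between bracket and open jaw is 22 to 42 mm.
- bracket: Loose aluminium L bracket, 34 mm wide, standing on the plate, its upright (6 mm thick, 46 mm high) at the stop. Origin: underside, at the upright's outer face (towards the stop); axes as the fixture's. Its foot, 6 mm thick, runs 50 mm from there towards and under the jaw (-x); the packing pieces stand on it, 18 mm above the bench. The gap runs from x = -6 mm to the jaw's front face.
- packer_1: One of three alike brass packing pieces, loose, standing on the bench or on the 4 mm thick blue mat: a block 12 mm thick (x), 44 mm wide (y), 34 mm high with a handle on top, 8 mm thick (x), 28 mm wide (y), 22 mm high; 56 mm high in all. Origin: centre of its underside, z up. Grip the handle across its 28 mm width, so the fingers stay clear of a piece already in the gap.
- packer_2: One of three alike brass packing pieces, loose, standing on the bench or on the 4 mm thick blue mat: a block 12 mm thick (x), 44 mm wide (y), 34 mm high with a handle on top, 8 mm thick (x), 28 mm wide (y), 22 mm high; 56 mm high in all. Origin: centre of its underside, z up. Grip the handle across its 28 mm width, so the fingers stay clear of a piece already in the gap.
- packer_3: One of three alike brass packing pieces, loose, standing on the bench or on the 4 mm thick blue mat: a block 12 mm thick (x), 44 mm wide (y), 34 mm high with a handle on top, 8 mm thick (x), 28 mm wide (y), 22 mm high; 56 mm high in all. Origin: centre of its underside, z up. Grip the handle across its 28 mm width, so the fingers stay clear of a piece already in the gap.
- loupe: Black magnifier, 47 mm across, 36 mm high; leave it alone. Origin: centre of its underside.
- kapton_roll: Roll of amber tape lying flat, 70 mm across, 12 mm high; leave it alone. Origin: centre of its underside.
Not all that is in view belongs to the job. What is shaped like the packer_3 but turquoise is not meant. Leave any purple look-alike of the packer_2 alone.

How it is judged:
By the outcome, as a careful person would: the job done as asked, in the order asked, and still so for the second after the job is handed in, while the arm keeps its last pose, push and grip.
It also fails if it takes over 61 s, if anything falls off the work surface, if the arm or the gripper's body presses on something with over 40 N, if the wrist force passes 120 N, or if a joint passes its speed limit or range.

## Robot

A 6-joint arm with a two-finger parallel gripper is mounted at the origin on a cart in front of the work surface, level with it; the furniture and walls round the work are solid. World frame = base frame: x ahead of the robot, y to its left, z up, the work surface at z = 0. Lengths are in m, angles in rad, forces in N, time in s.
With the tool pointing down it reaches from about 0.225 to 0.875 m from the base axis. Payload 3.4 kg.
Tool frame: the origin (TCP) lies on the centre line of the jaws, within the pads' length; the fingertips stand 22 mm ahead of it and the grasp point (between the pads) lies 3 mm ahead of it; z points along the fingers, y is the line along which they close (so a half turn about z gives the same grasp; the last joint's range is limited). The gripper opens to 85 mm and grips with 20 to 120 N. Pads are 22 mm wide; open, the fingers measure 114 mm over their backs; the gripper's body (76 mm by 85 mm) begins 54 mm behind the grasp point. The pads swing forward as they close: fully open they stand 13 mm farther back than shut.
Start: joints at [1.203, 0.276, 1.505, -0, 1.361, -0.121], TCP at [0.14, 0.558, 0.253] pointing down, gripper open.
Joint ranges: [-2.89, 2.89], [-0.75, 2.08], [0.22, 2.7], [-1.18, 4.32], [0.11, 2.71], [-2.7, 2.7]. Speed limits (rad/s): [2.57, 2.57, 3.14, 3.14, 3.14, 3.14].

## Interface

Orientations are given as a unit quaternion [w, x, y, z].
In Python, from rig import readout, optics, ticket gives the robot as it stands. The module is installed in compiled form; this text tells all that it offers.
- The arm moves only by the tool drive_effector, called after "Request:" as a command line: name --argument value ..., lists and objects as JSON in quotes. Schema: {"type":"object","properties":{"rows":{"type":"array","items":{"type":"array","prefixItems":[{"type":"array","items":{"type":"number"},"minItems":3,"maxItems":3},{"type":"number"}],"minItems":2,"maxItems":2},"minItems":1,"maxItems":5},"jaw":{"type":"number"},"force":{"type":"number"},"only":{"type":"string"},"quiet":{"type":"boolean"},"lines":{"type":"string"}},"required":["rows"],"additionalProperties":false}. rows is a list of rows, 1 to 5 of them, each written [[dx, dy, dz], turn]: dx, dy, dz in m, then a turn about the tool's z in rad; each row shifts and turns the commanded pose from where the row before left it, along the tool's axes as they then stand; what a row does not reach is not made up. A row lasts 1/12 s, in which the tool goes at most 0.0417 m and 0.125 rad, less where a joint would pass 70% of its speed; a pose out of reach is approached as far as the arm can. jaw is the finger opening in m, set as the call begins (left out keeps the last). The fingers move at their own pace and stop on an object; force is the grip in N (left out, the last holds). Time passes only in rows, so rows that do not move let the fingers close. The tool returns the time, the measured TCP pose, the force, the opening and the grip force at its end. only (a regular expression) keeps the lines of the reply that match it, lines (a string "A,B") keeps lines A to B, and quiet returns only ok. Input that does not fit is refused with a message, and nothing moves.
- readout.get_state(): the state, without advancing time (a new reading comes with each control period).
- optics.get_image(name): name is "scene" or "top" or "wrist"; returns a dict with "img" (420x560x3 uint8, red, green, blue), "camera_matrix" (3x3 intrinsics, pixels), "k1" (the pictures are not rectified: a ray, as slopes to the right and down, at radius r is drawn at 1 + k1 r^2 times it, then the intrinsics apply), "T" (4x4, takes a point from camera to world coordinates); the wrist camera has in their place "hand_eye" (4x4, takes a point from camera to tool coordinates, whose origin is the TCP and whose axes are the flange's). Camera axes: x right, y down, z forward; pixel columns grow to the right and rows downward; lengths in m; the calibration is good to about 2 mm. A picture is of the moment at which its call begins: read the wrist's pose just before it. There is no depth.
- ticket.sign_off(): hands the job in; it is judged then, once.
The state is a dict: "clock": time; "qpos": joint angles; "qd": joint speeds; "effort": joint torques, N m; "position": TCP position; "ee_rot": TCP orientation; "contact_force": force on the tool from outside, world axes, zero at the start; "moment": the same for the moment, N m; "width": finger opening in m; "gripper_force": force on a finger pad.
Only numpy, scipy, OpenCV 4.12 (cv2) and the standard library are available. Lean on these libraries where they do the work, as an engineer would, in place of code of your own. Each camera call takes 0.05 s, during which the arm holds its last target. There are 200 camera calls.

## Working session

There is one attempt and no reset: what is moved stays moved. The work goes in short steps, Python scripts to look and compute and a tool call to move; the robot and the scene stay as the last step left them, time stands still between calls to the robot, and variables do not carry over. Pictures are saved under pics/ and viewed, at most 10 in all, crops included, and the job is handed in when it is done.

```bash
mkdir -p pics
```

Create h.py:
```python
import numpy as np, cv2
from rig import readout, optics, ticket
from scipy.spatial.transform import Rotation as R
def tcp():
    s=readout.get_state(); q=s["ee_rot"]; T=np.eye(4); T[:3,:3]=R.from_quat([q[1],q[2],q[3],q[0]]).as_matrix(); T[:3,3]=s["position"]; return T
def shot(name,save=None):
    P=tcp(); d=optics.get_image(name); d["Tw"]=d["T"] if "T" in d else P@d["hand_eye"]
    if save: cv2.imwrite("pics/"+save,d["img"][:,:,::-1])
    return d
def ray(d,uv):
    K=d["camera_matrix"]; p=[(uv[0]-K[0,2])/K[0,0],(uv[1]-K[1,2])/K[1,1]]
    p=np.array(p); q=p.copy()
    for _ in range(20): q=p/(1+d["k1"]*(q@q))
    return d["Tw"][:3,3], d["Tw"][:3,:3]@np.r_[q,1]
def onplane(d,uv,z):
    o,v=ray(d,uv); return o+v*(z-o[2])/v[2]
def proj(d,X):
    K=d["camera_matrix"]; c=np.linalg.inv(d["Tw"])@np.r_[X,1]; s=c[:2]/c[2]; s=s*(1+d["k1"]*(s@s)); return K[:2,:2]@s+K[:2,2]
```

Run:
```python
from h import *
a=shot("top","top.png");b=shot("scene","scene.png");shot("wrist","wrist.png")
print(a["Tw"],b["Tw"],a["camera_matrix"],a["k1"]);print(readout.get_state())
```

```text
[[ 0.0115453  -0.99487567  0.10044456  0.52064969]
 [-0.99974729 -0.00954704  0.02035226  0.19443332]
 [-0.01928902 -0.10065415 -0.99473447  1.05036268]
 [ 0.          0.          0.          1.        ]] [[ 0.74306097 -0.42174642  0.51960596  0.04459769]
 [-0.66902404 -0.48710519  0.56136919 -0.44556546]
 [ 0.01634732 -0.76476041 -0.64410735  0.7729016 ]
 [ 0.          0.          0.          1.        ]] [[496.99685776   0.         283.06343983]
 [  0.         496.99685776 208.30229213]
 [  0.           0.           1.        ]] 0.05450344552010623
{'clock': 0.15, 'qpos': array([ 1.20301838e+00,  2.76449643e-01,  1.50584684e+00,  2.79785641e-05,
        1.36072130e+00, -1.21037430e-01]), 'qd': array([ 0.00014597, -0.00138237, -0.00299423, -0.00068544, -0.00131283,
        0.00129698]), 'effort': array([ 8.80535026e-04, -4.17148054e+01, -2.46033758e+01, -1.03178841e-04,
        7.67678343e-03,  2.33661530e-05]), 'position': array([0.14032273, 0.55723126, 0.25263666]), 'ee_rot': array([-1.85700730e-04,  1.23060415e-01,  9.92398925e-01, -6.88077806e-04]), 'contact_force': array([0.03148355, 0.16971144, 0.11133537]), 'moment': array([ 0.04797448,  0.01654325, -0.03853729]), 'gripper_force': 0.0, 'width': 0.08534707170625558}
```

View pics/top.png

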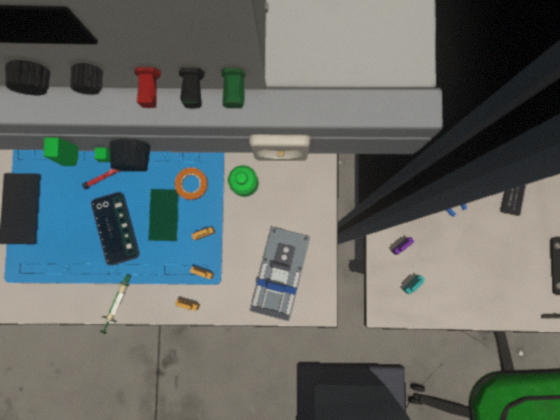

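View pics/scene.png

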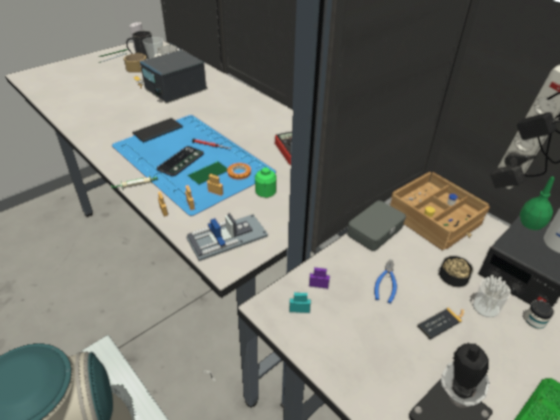

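The top view shows brass packers near (203,233), (201,272) and (187,303). The fixture is at (281,272), with its jaw at (276,287) closing towards image top (+x). The purple and turquoise look-alikes are on the far right bench. Next I move the wrist camera over the work.

Request:
drive_effector --rows '[[[-0.0334, -0.018, 0], 0], [[-0.0334, -0.018, 0], 0], [[-0.0334, -0.018, 0], 0], [[-0.0334, -0.018, 0], 0], [[-0.0334, -0.018, 0], 0]]'

```text
clock: 0.57
position: [0.2812, 0.4282, 0.2531]
ee_rot: [-0.0, 0.123, 0.992, -0.0]
contact_force: [1.0, 0.5, -0.7]
width: 0.0854
gripper_force: 0.0
```

Request:
drive_effector --rows '[[[-0.0334, -0.018, 0.0], 0], [[-0.0334, -0.018, 0.0], 0], [[-0.0334, -0.018, 0], 0], [[-0.0334, -0.018, 0], 0], [[0, 0, 0], 0]]'

```text
clock: 0.98
position: [0.3973, 0.3228, 0.2531]
ee_rot: [0.002, 0.126, 0.992, -0.001]
contact_force: [0.7, 0.3, 0.3]
width: 0.0853
gripper_force: 0.0
```

Run:
```python
from h import *
d=shot("wrist","w1.png");print(d["hand_eye"],tcp(),d["camera_matrix"],d["k1"])
```

```text
[[-1.43961694e-03 -9.59135190e-01 -2.82944544e-01  7.19311275e-02]
 [ 9.99998897e-01 -1.48432808e-03 -5.63504491e-05 -6.07520353e-04]
 [-3.65934834e-04 -2.82944313e-01  9.59136269e-01 -1.20412273e-01]
 [ 0.00000000e+00  0.00000000e+00  0.00000000e+00  1.00000000e+00]] [[-9.68343418e-01  2.49621574e-01  3.08497887e-04  3.94739071e-01]
 [ 2.49621258e-01  9.68343203e-01 -8.18050436e-04  3.24803502e-01]
 [-5.02934869e-04 -7.15146125e-04 -9.99999618e-01  2.52972567e-01]
 [ 0.00000000e+00  0.00000000e+00  0.00000000e+00  1.00000000e+00]] [[371.54198613   0.         284.06930275]
 [  0.         371.54198613 205.41456437]
 [  0.           0.           1.        ]] -0.08161588522138308
```

View pics/w1.png

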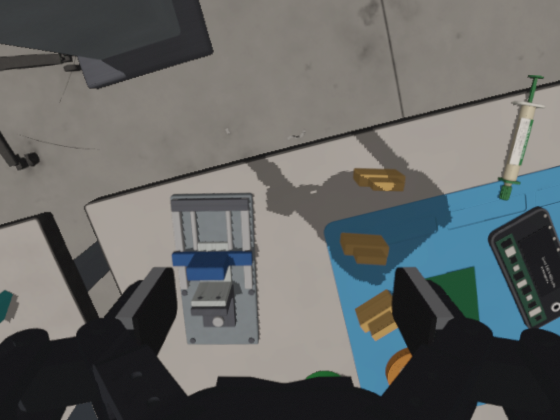

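The wrist view shows the fixture at (215,270): blue jaw at (212,262), bracket and stop at (213,300). The packers are at (380,180), (364,248) and (378,315). I enlarge both areas.

Run:
```python
import cv2,numpy as np
i=cv2.imread("pics/w1.png");a=i[185:350,165:265];b=i[160:350,332:416]
f=lambda a,s:cv2.resize(a,None,fx=s,fy=s,interpolation=cv2.INTER_CUBIC)
A=f(a,3.6);B=f(b,3.1)
h=max(A.shape[0],B.shape[0]);o=np.zeros((h,A.shape[1]+B.shape[1]+10,3),np.uint8)
o[:A.shape[0],:A.shape[1]]=A;o[:B.shape[0],A.shape[1]+10:]=B
print(o.shape);cv2.imwrite("pics/crop1.png",np.clip(o*1.5,0,255).astype(np.uint8))
```

```text
(594, 630, 3)
```

View pics/crop1.png

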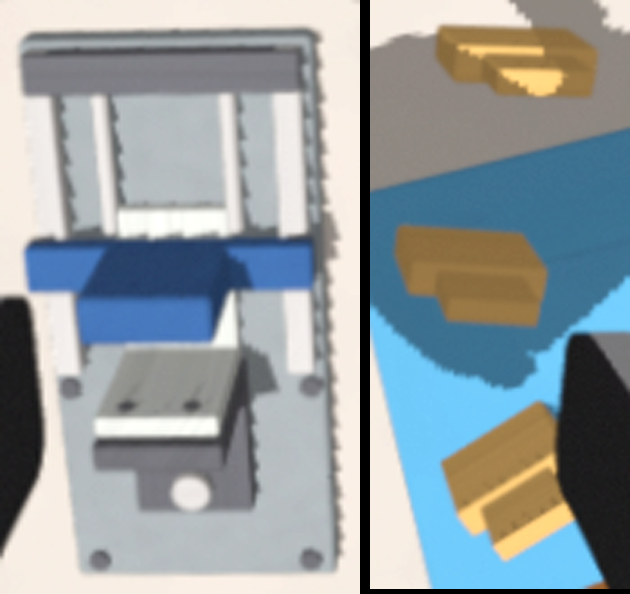

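Enlarged, the jaw's front top edge lies at crop (80–212,342) and the bracket's front top edge at (97–218,416). The handle tops of packers 1 to 3 are clear at the lower right of each piece. Now I compute poses.

Create m1.py:
```python
from h import *
K=np.array([[371.54198613,0,284.06930275],[0,371.54198613,205.41456437],[0,0,1]])
he=np.array([[-1.43961694e-03,-9.59135190e-01,-2.82944544e-01,7.19311275e-02],[9.99998897e-01,-1.48432808e-03,-5.63504491e-05,-6.07520353e-04],[-3.65934834e-04,-2.82944313e-01,9.59136269e-01,-1.20412273e-01],[0,0,0,1]])
T=np.array([[-9.68343418e-01,2.49621574e-01,3.08497887e-04,3.94739071e-01],[2.49621258e-01,9.68343203e-01,-8.18050436e-04,3.24803502e-01],[-5.02934869e-04,-7.15146125e-04,-9.99999618e-01,2.52972567e-01],[0,0,0,1]])
d=dict(camera_matrix=K,k1=-0.0816158852,Tw=T@he)
A=lambda x,y:(x/3.6+165-.5,y/3.6+185-.5)
B=lambda x,y:((x-370)/3.1+332-.5,y/3.1+160-.5)
pl=[onplane(d,A(*p),.012) for p in [(22,40),(312,32),(335,570),(83,572)]]
print("plate",np.round(pl,4)[:,:2],np.mean(pl,0))
c=np.mean(pl,0);ax=(pl[2]+pl[3]-pl[0]-pl[1]);yaw=np.arctan2(ax[1],ax[0]);e=pl[1]-pl[0];print("yaw",yaw,"len",np.linalg.norm(ax)/2,"w",np.linalg.norm(e),np.linalg.norm(pl[2]-pl[3]), "yaw2",np.arctan2(-e[0],e[1]),np.arctan2(-(pl[2]-pl[3])[0],(pl[2]-pl[3])[1]))
R2=np.array([[np.cos(yaw),np.sin(yaw)],[-np.sin(yaw),np.cos(yaw)]])
for n,z,P in [("jawfront",.062,[(80,342),(212,342)]),("jawback",.062,[(83,297),(222,297)]),("brfront",.058,[(97,416),(218,416)]),("brback",.058,[(97,438),(218,438)]),("stopback",.062,[(97,468),(222,468)])]:
  W=[onplane(d,A(*p),z) for p in P];print(n,[np.round(R2@(w-c)[:2],4) for w in W],np.round(W,4)[:,:2].tolist())
for n,z,P in [("P1",.056,[(500,95),(592,95)]),("P2",.060,[(443,318),(540,325)]),("P2t",.06,[(440,295),(545,300)]),("P3",.060,[(505,558),(575,518)]),("P3blockbase",.038,[(455,515),(555,453)])]:
  W=[onplane(d,B(*p),z) for p in P];v=W[1]-W[0];print(n,np.round(W,4)[:,:2].tolist(),"yaw",np.arctan2(-v[0],v[1]),np.linalg.norm(v))
```

```bash
python3 m1.py
```

```text
plate [[0.3893 0.2065]
 [0.4077 0.2865]
 [0.5806 0.2442]
 [0.5619 0.1648]] [0.48490716 0.22551626 0.012     ]
yaw -0.23851320588251876 len 0.1777780897798295 w 0.08202935830322906 0.08156844379955315 yaw2 -0.22634008017856452 -0.2314109176632369
jawfront [array([-0.02  , -0.0182]), array([-0.0198,  0.0164])] [[0.4612, 0.2125], [0.4696, 0.2461]]
jawback [array([-0.0329, -0.0162]), array([-0.0326,  0.0198])] [[0.4491, 0.2176], [0.4579, 0.2525]]
brfront [array([ 0.0043, -0.017 ]), array([0.0045, 0.0157])] [[0.4851, 0.208], [0.493, 0.2397]]
brback [array([ 0.0111, -0.0177]), array([0.0112, 0.0153])] [[0.4915, 0.2057], [0.4994, 0.2377]]
stopback [array([ 0.0179, -0.0174]), array([0.018 , 0.0165])] [[0.4982, 0.2044], [0.5063, 0.2373]]
P1 [[0.4219, 0.3986], [0.4285, 0.4244]] yaw -0.25166158637723196 0.026631540665795775
P2 [[0.4839, 0.3688], [0.4938, 0.3967]] yaw -0.3379917096828747 0.029591725452609404
P2t [[0.4764, 0.3694], [0.486, 0.3995]] yaw -0.3104118207073781 0.031685787888562224
P3 [[0.5731, 0.372], [0.5641, 0.3965]] yaw 0.3520773153632235 0.026057646612619046
P3blockbase [[0.5686, 0.3605], [0.5536, 0.3976]] yaw 0.3840124951502217 0.04001987841482759
```

The poses agree with the drawing: the jaw front comes out at fixture x = −20 mm and the plate measures 178 × 82 mm. The fixture is at (0.485, 0.2255) with yaw ≈ −0.235. The gap is about 24.4 mm, so one piece leaves 12.4 mm of jaw travel and is enough. Packer 1 is already aligned with the tool, so I hover over it.

Request:
drive_effector --rows '[[[-0.001, 0.0305, 0.025], 0], [[-0.001, 0.0305, 0.025], 0], [[-0.002, 0.0306, 0.025], 0], [[0, 0, 0.025], 0], [[0, 0, 0], 0]]' --jaw 0.06

```text
clock: 1.45
position: [0.415, 0.4148, 0.1478]
ee_rot: [-0.004, 0.122, 0.993, -0.004]
contact_force: [-0.8, -0.4, -0.8]
width: 0.0602
gripper_force: 0.0
```

Run:
```python
from h import *
d=shot("wrist","w2.png");print(tcp())
```

```text
[[-0.970152    0.24240514 -0.00669706  0.41570723]
 [ 0.24243923  0.97015447 -0.0048496   0.41453931]
 [ 0.00532161 -0.00632847 -0.99996581  0.15026802]
 [ 0.          0.          0.          1.        ]]
```

View pics/w2.png

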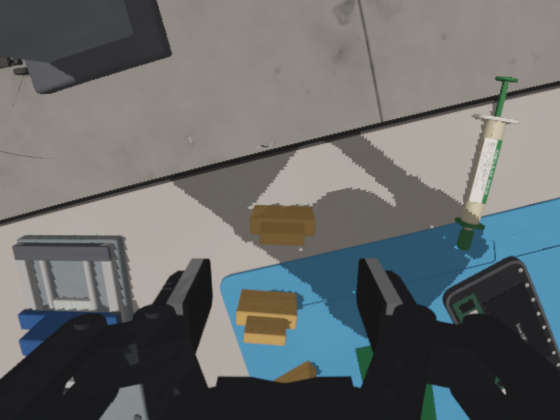

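Packer 1's handle top spans about (262–304, 236–243), centred between the fingers. I refine it.

Request:
drive_effector --rows '[[[0, 0, 0], 0], [[0, 0, 0], 0]]'

```text
clock: 1.67
position: [0.4187, 0.4153, 0.1551]
ee_rot: [0.001, 0.123, 0.992, 0.001]
contact_force: [0.5, -0.5, -1.0]
width: 0.0597
gripper_force: 0.0
```

Run:
```python
from h import *
d=shot("wrist");T=tcp();print(T[:3,3])
W=cv2.cvtColor(d["img"],cv2.COLOR_RGB2HSV);m=((W[...,0]>8)&(W[...,0]<30)&(W[...,1]>140)&(W[...,2]>60)).astype(np.uint8)
n,l,s,c=cv2.connectedComponentsWithStats(m);print([x.tolist() for x in s[1:] if x[4]>300])
i=int([k for k in range(1,n) if s[k][4]>300][0]);x,y,w,h=s[i][:4]
for yy in range(y,y+h+1): 
  r=np.where(l[yy]==i)[0]
  if len(r):print(yy,r.min(),r.max(),d["img"][yy,int(r.mean())])
for z in(.056,):
  for p in[(262,y+h),(304,y+h)]:
    X=onplane(d,p,z);print(X,T[:3,:3].T@(X-T[:3,3]))
```

```text
[0.41899025 0.41528165 0.15544138]
[]Traceback (most recent call last):
  File "<stdin>", line 5, in <module>
IndexError: list index out of range
```

Run:
```python
from h import *
d=shot("wrist");T=tcp();print(T[:3,3])
W=cv2.cvtColor(d["img"],cv2.COLOR_RGB2HSV).astype(int);print(W[228,283],W[240,283],W[215,283])
m=((W[...,0]>8)&(W[...,0]<30)&(W[...,1]>110)).astype(np.uint8)
n,l,s,c=cv2.connectedComponentsWithStats(m);i=l[228,283];x,y,w,h=s[i][:4];print(s[i])
for yy in range(y,y+h+1): 
  r=np.where(l[yy]==i)[0]
  if len(r) :print(yy,r.min(),r.max(),d["img"][yy,283],end=' ')
q=[r for r in range(y,y+h) if np.ptp(np.where(l[r]==i)[0])>35][-1];e=np.where(l[q]==i)[0]
for p in[(e.min(),y+h),(e.max()+1,y+h)]:
    X=onplane(d,p,.056);print(p,X,T[:3,:3].T@(X-T[:3,3]))
```

```text
[0.41912087 0.41516224 0.15547948]
[ 18 138 113] [ 12  25 104] [ 18 138 100]
[ 247  196   63   37 2010]
196 253 255 [145 131 112] 197 252 290 [115  93  61] 198 251 306 [109  86  51] 199 251 307 [108  85  50] 200 251 307 [110  87  51] 201 250 307 [111  88  51] 202 250 307 [111  88  51] 203 250 307 [112  89  52] 204 249 308 [113  89  53] 205 249 308 [113  89  52] 206 248 308 [112  88  51] 207 248 308 [108  85  49] 208 248 309 [105  84  48] 209 247 309 [112  89  52] 210 247 309 [113  89  53] 211 247 309 [111  88  51] 212 247 309 [104  82  48] 213 247 309 [102  80  47] 214 247 309 [99 78 46] 215 247 309 [100  78  46] 216 247 309 [101  79  46] 217 247 309 [102  80  47] 218 247 309 [102  80  47] 219 247 309 [101  79  46] 220 248 309 [101  80  47] 221 248 309 [102  81  47] 222 248 309 [109  86  50] 223 255 309 [111  87  51] 224 257 308 [112  88  51] 225 257 299 [112  89  52] 226 257 299 [112  89  52] 227 257 299 [112  89  52] 228 257 299 [113  89  52] 229 257 299 [112  89  52] 230 257 299 [111  87  51] 231 257 299 [110  87  52] 232 266 298 [109  87  55] (np.int64(257), np.int32(233)) [0.42562342 0.39559788 0.056     ] [-0.01087563 -0.01766042  0.09945373]
(np.int64(300), np.int32(233)) [0.43231897 0.42190388 0.056     ] [-0.01093449  0.00948413  0.09953037]
```

Request:
drive_effector --rows '[[[-0.007, -0.004, 0.02], 0], [[0, 0, 0.03], 0], [[0, 0, 0.03], 0], [[0, 0, 0.0075], 0], [[0, 0, 0], 0]]'

```text
clock: 2.18
position: [0.4234, 0.4082, 0.0648]
ee_rot: [-0.001, 0.123, 0.992, -0.001]
contact_force: [0.2, 0.6, 0.4]
width: 0.0599
gripper_force: 0.0
```

Request:
drive_effector --rows '[[[0, 0, 0], 0], [[0, 0, 0], 0]]'

```text
clock: 2.35
position: [0.4258, 0.4103, 0.068]
ee_rot: [0.001, 0.123, 0.992, 0.001]
contact_force: [0.5, 0.6, 0.2]
width: 0.0601
gripper_force: 0.0
```

Run:
```python
from h import *
d=shot("wrist","w3.png");print(tcp()[:3,3])
```

```text
[0.42578629 0.41033283 0.06805197]
```

View pics/w3.png

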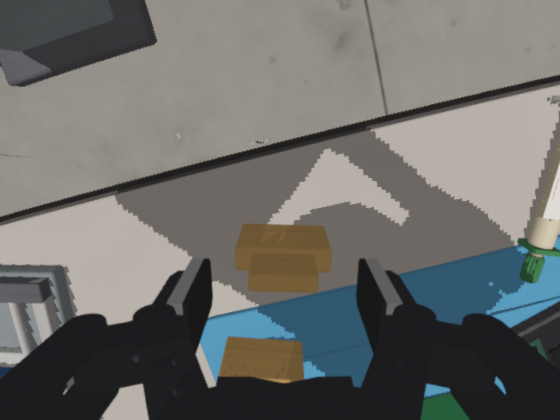

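Run:
```python
from h import *
d=shot("wrist");T=tcp()
for p in[(249,291),(319,291),(249,272),(319,270)]:
    X=onplane(d,p,.056);print(p,X,T[:3,:3].T@(X-T[:3,3]))
for p in[(-.011,.03,.022),(.011,.03,.022),(0,.03,.022),(0,.03,.011),(.011,.03,0)]: print(p,proj(d,(T@np.r_[p,1])[:3]))
```

```text
(249, 291) [0.42502468 0.39538127 0.056     ] [-0.00302325 -0.01463476  0.0118729 ]
(319, 291) [0.43198151 0.42257891 0.056     ] [-0.00312593  0.01343818  0.01196433]
(249, 272) [0.41689742 0.39770231 0.056     ] [ 0.00542474 -0.01436917  0.01185221]
(319, 270) [0.42287128 0.42460144 0.056     ] [0.00620235 0.01317422 0.01193968]
(-0.011, 0.03, 0.022) [354.45991366 295.22974842]
(0.011, 0.03, 0.022) [357.48683192 248.48477526]
(0, 0.03, 0.022) [355.96487411 272.38436961]
(0, 0.03, 0.011) [361.03617115 284.93345298]
(0.011, 0.03, 0) [368.95325273 272.48962924]
```

The handle lies 1 mm off the tool centre, and the tips stand back because the fingers are open. I go 4 mm lower and close.

Request:
drive_effector --rows '[[[0.001, 0, 0.004], 0], [[0, 0, 0], 0]]'

```text
clock: 2.62
position: [0.4234, 0.4097, 0.0622]
ee_rot: [0.0, 0.123, 0.992, 0.0]
contact_force: [0.6, 0.5, 1.1]
width: 0.0601
gripper_force: 0.0
```

Request:
drive_effector --rows '[[[0, 0, 0], 0], [[0, 0, 0], 0], [[0, 0, 0], 0], [[0, 0, 0], 0], [[0, 0, 0], 0]]' --jaw 0.015 --force 60

```text
clock: 3.03
position: [0.4237, 0.4098, 0.0622]
ee_rot: [0.0, 0.123, 0.992, 0.0]
contact_force: [-0.2, -0.0, 2.1]
width: 0.026
gripper_force: 58.8
```

Request:
drive_effector --rows '[[[0, 0, 0], 0], [[0, 0, 0], 0], [[0, 0, 0], 0]]'

```text
clock: 3.28
position: [0.4237, 0.4098, 0.0621]
ee_rot: [0.0, 0.123, 0.992, 0.0]
contact_force: [-0.0, 0.6, 4.6]
width: 0.0257
gripper_force: 59.0
```

Run:
```python
from h import *
d=shot("wrist","w4.png");print(tcp()[:3,3])
```

```text
[0.42372604 0.40974146 0.06213566]
```

View pics/w4.png

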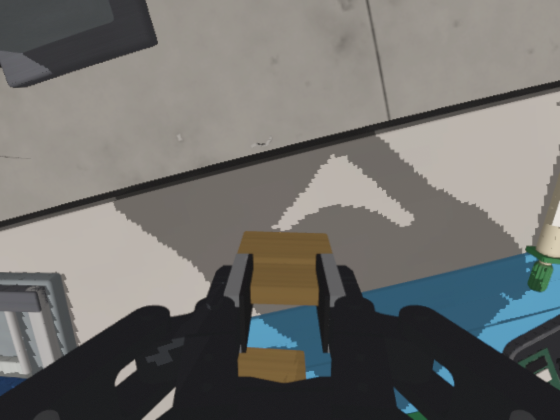

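Packer 1 is held (width 25.7 mm, 59 N), with its handle centred between the pads at (283,290). I lift it and carry it to just above the fixture.

Request:
drive_effector --rows '[[[0, 0, -0.03], 0], [[0, 0, -0.03], 0], [[0, 0, -0.03], 0], [[0, 0, 0], 0], [[0, 0, 0], 0]]'

```text
clock: 3.75
position: [0.4242, 0.4101, 0.1531]
ee_rot: [0.001, 0.123, 0.992, 0.001]
contact_force: [-0.4, -0.9, -0.8]
width: 0.0259
gripper_force: 59.7
```

Run:
```python
from h import *
d=shot("wrist","w5.png");print(tcp()[:3,3])
```

```text
[0.42314126 0.40927667 0.15137965]
```

Request:
drive_effector --rows '[[[-0.0165, -0.0273, 0], 0], [[-0.0165, -0.0273, 0], 0], [[-0.0165, -0.0273, 0], 0], [[-0.0165, -0.0273, 0], 0], [[-0.0165, -0.0273, 0], 0]]'

```text
clock: 4.22
position: [0.4688, 0.2551, 0.1494]
ee_rot: [-0.002, 0.123, 0.992, -0.001]
contact_force: [1.0, 0.3, -1.7]
width: 0.026
gripper_force: 59.7
```

Request:
drive_effector --rows '[[[-0.015, -0.0273, 0], 0], [[0, 0, 0], 0], [[0, 0, 0], 0], [[0, 0, 0], 0], [[0, 0, 0], 0]]'

```text
clock: 4.63
position: [0.4772, 0.2277, 0.1508]
ee_rot: [-0.001, 0.123, 0.992, -0.0]
contact_force: [-0.4, 0.5, -1.3]
width: 0.026
gripper_force: 59.8
```

```bash
python3 - <<'E'
from h import *
d=shot("wrist","w6.png");T=tcp();print(T);np.savez("w6.npz",Tw=d["Tw"],T=T)
P=np.linalg.inv(T)
E
```

```text
[[-9.70021314e-01  2.43015451e-01 -1.46296671e-03  4.77335905e-01]
 [ 2.43015657e-01  9.70022365e-01  3.76203447e-05  2.27856879e-01]
 [ 1.42825276e-03 -3.19031281e-04 -9.99998929e-01  1.51080564e-01]
 [ 0.00000000e+00  0.00000000e+00  0.00000000e+00  1.00000000e+00]]
```

View pics/w6.png

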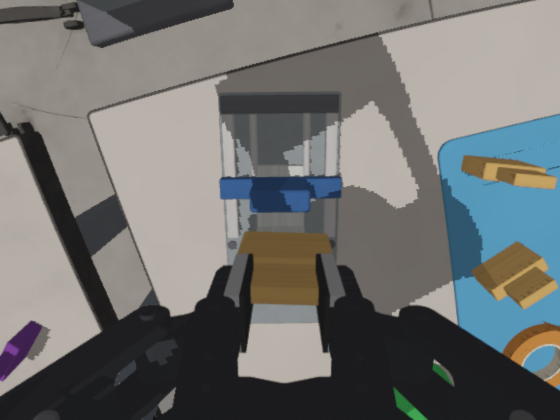

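The piece hangs at (285,268), and the jaw's front top edge is at about (250–310, 212).

Run:
```python
from h import *
d=shot("wrist");T=tcp();im=d["img"];g=im.astype(int)
hsv=cv2.cvtColor(im,cv2.COLOR_RGB2HSV)
for r in range(170,232,2): print(r,hsv[r,270].tolist(),end=' ')
bl=((hsv[...,0]>100)&(hsv[...,0]<125)&(hsv[...,1]>150));
for r in range(186,216,3): 
  c=np.where(bl[r,200:360])[0]; print(r,c.min()+200 if len(c) else 0,c.max()+200 if len(c) else 0,end='; ')
br=((hsv[...,0]>8)&(hsv[...,0]<30)&(hsv[...,1]>110))
for r in range(224,312,4):
  c=np.where(br[r,230:345])[0]; print(r,c.min()+230 if len(c) else 0,c.max()+230 if len(c) else 0,hsv[r,283].tolist(),end='; ')
def tl(p,z): o,v=ray(d,p); o=T[:3,:3].T@(o-T[:3,3]);v=T[:3,:3].T@v; return np.round(o+v*(z-o[2])/v[2],4)
print();print("bottom edge",tl((238,232),.062),tl((331,232),.062)); print("handle far",tl((249,303),.006),tl((319,303),.006))
zj=T[2,3]-.062;print("jaw front",tl((251,212),zj),tl((310,212),zj))
zp=T[2,3]-.012
print("plate corners back",tl((220,94),T[2,3]-.02),tl((340,94),T[2,3]-.02))
```

```text
170 [45, 9, 111] 172 [40, 7, 110] 174 [40, 7, 110] 176 [107, 52, 89] 178 [108, 157, 73] 180 [108, 156, 72] 182 [108, 152, 74] 184 [108, 154, 73] 186 [108, 154, 73] 188 [108, 152, 74] 190 [108, 158, 76] 192 [108, 159, 80] 194 [108, 157, 81] 196 [108, 157, 81] 198 [108, 157, 81] 200 [108, 157, 81] 202 [108, 154, 81] 204 [108, 154, 81] 206 [107, 159, 80] 208 [108, 156, 80] 210 [108, 154, 78] 212 [101, 21, 97] 214 [40, 7, 109] 216 [30, 7, 108] 218 [30, 7, 108] 220 [40, 7, 108] 222 [30, 5, 108] 224 [40, 7, 108] 226 [40, 8, 102] 228 [40, 8, 101] 230 [30, 8, 100] 186 221 339; 189 221 339; 192 221 338; 195 221 338; 198 250 308; 201 251 308; 204 251 308; 207 251 308; 210 252 306; 213 0 0; 224 0 0 [40, 7, 111]; 228 0 0 [30, 5, 101]; 232 245 273 [19, 77, 103]; 236 244 326 [18, 136, 105]; 240 242 328 [18, 136, 107]; 244 241 329 [18, 136, 105]; 248 240 330 [18, 138, 107]; 252 239 331 [18, 138, 105]; 256 253 315 [18, 137, 106]; 260 253 315 [19, 133, 117]; 264 253 315 [18, 137, 106]; 268 253 315 [18, 136, 105]; 272 253 315 [18, 137, 104]; 276 252 316 [18, 136, 105]; 280 251 317 [19, 136, 105]; 284 250 317 [18, 137, 108]; 288 250 318 [18, 135, 115]; 292 250 318 [19, 136, 116]; 296 250 318 [18, 135, 117]; 300 250 318 [18, 135, 115]; 304 309 318 [18, 37, 124]; 308 0 0 [99, 12, 143]; 
bottom edge [ 0.0039 -0.0249  0.062 ] [0.0038 0.0238 0.062 ]
handle far [-0.0045 -0.0143  0.006 ] [-0.0045  0.0127  0.006 ]
jaw front [ 0.0063 -0.0203  0.0893] [0.0062 0.0146 0.0893]
plate corners back [ 0.074  -0.0426  0.1313] [0.0738 0.0359 0.1313]
```

Close up, the jaw front is at tool x = 6.3 mm, y ≈ −3 mm; the first shot was biased because the arm was still settling. I correct for that, come down to just above the jaw, and compare there at equal depth.

Request:
drive_effector --rows '[[[-0.006, -0.003, 0.01], 0], [[0, 0, 0.011], 0], [[0, 0, 0], 0], [[0, 0, 0], 0]]'

```text
clock: 5.07
position: [0.4825, 0.2226, 0.1298]
ee_rot: [-0.001, 0.123, 0.992, -0.0]
contact_force: [0.4, 0.4, -1.4]
width: 0.0264
gripper_force: 59.8
```

Create m2.py:
```python
from h import *
d=shot("wrist","w7.png");T=tcp();im=d["img"];print(T[:3,3])
hsv=cv2.cvtColor(im,cv2.COLOR_RGB2HSV)
bl=((hsv[...,0]>100)&(hsv[...,0]<125)&(hsv[...,1]>120)&(hsv[...,2]>45));br=((hsv[...,0]>8)&(hsv[...,0]<30)&(hsv[...,1]>100))
rows=np.arange(100,330)
f=lambda m,r,a,b:(np.where(m[r,a:b])[0].min()+a,np.where(m[r,a:b])[0].max()+a) if m[r,a:b].any() else None
for r in range(150,320,3):
  print(r,f(bl,r,190,370),f(br,r,232,340),end='; ')
def tl(p,z): o,v=ray(d,p); o=T[:3,:3].T@(o-T[:3,3]);v=T[:3,:3].T@v; return np.round(o+v*(z-o[2])/v[2],4)
zj=T[2,3]-.062
for c in (262,280,298):
  b=np.where(bl[100:320,c])[0]+100; w=np.where(br[100:320,c])[0]+100
  print("\ncol",c,"blue",b.min(),b.max(),"brass",w.min(),w.max(),"jawfront",tl((c,b.max()+1),zj),"bottom edge",tl((c,w.min()),.062),"handlefar",tl((c,w.max()+1),.006))
```

```bash
python3 m2.py
```

```text
[0.48297808 0.22274419 0.13041106]
150 None None; 153 None None; 156 None None; 159 None None; 162 None None; 165 None None; 168 None None; 171 None None; 174 (np.int64(240), np.int64(350)) None; 177 (np.int64(220), np.int64(351)) None; 180 (np.int64(220), np.int64(351)) None; 183 (np.int64(220), np.int64(351)) None; 186 (np.int64(220), np.int64(351)) None; 189 (np.int64(220), np.int64(351)) None; 192 (np.int64(221), np.int64(351)) None; 195 (np.int64(221), np.int64(351)) None; 198 (np.int64(253), np.int64(319)) None; 201 (np.int64(254), np.int64(319)) None; 204 (np.int64(254), np.int64(319)) None; 207 (np.int64(254), np.int64(319)) None; 210 (np.int64(254), np.int64(318)) None; 213 None None; 216 None None; 219 None None; 222 None None; 225 None None; 228 None None; 231 None (np.int64(247), np.int64(248)); 234 None (np.int64(244), np.int64(326)); 237 None (np.int64(243), np.int64(327)); 240 None (np.int64(242), np.int64(328)); 243 None
[... 656 characters left out ...]
 (np.int64(250), np.int64(318)); 294 None (np.int64(250), np.int64(318)); 297 None (np.int64(250), np.int64(318)); 300 None (np.int64(250), np.int64(318)); 303 None (np.int64(251), np.int64(318)); 306 None None; 309 None None; 312 None None; 315 None None; 318 None None; 
col 262 blue 175 211 brass 232 302 jawfront [ 0.0133 -0.0126  0.0684] bottom edge [ 0.0044 -0.0124  0.062 ] handlefar [-0.0039 -0.0094  0.006 ]

col 280 blue 175 211 brass 233 303 jawfront [ 0.0133 -0.0031  0.0684] bottom edge [ 0.0038 -0.0031  0.062 ] handlefar [-0.0043 -0.0025  0.006 ]

col 298 blue 174 211 brass 233 303 jawfront [0.0133 0.0065 0.0684] bottom edge [0.0038 0.0063 0.062 ] handlefar [-0.0044  0.0045  0.006 ]
```

View pics/w7.png

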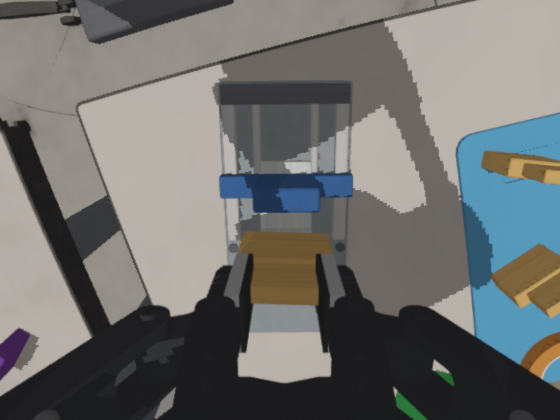

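At equal depth the piece's near face is about 9 mm ahead of the jaw, 3–4 mm clear of the bracket, and centred to 1 mm sideways. I lower it.

Request:
drive_effector --rows '[[[0, 0, 0.015], 0], [[0, 0, 0.015], 0], [[0, 0, 0.01], 0], [[0, 0, 0.005], 0], [[0, 0, 0], 0]]'

```text
clock: 5.53
position: [0.4825, 0.2224, 0.0849]
ee_rot: [-0.001, 0.123, 0.992, -0.0]
contact_force: [-0.5, -0.2, -0.8]
width: 0.0262
gripper_force: 59.8
```

Request:
drive_effector --rows '[[[0, 0, 0.003], 0], [[0, 0, 0], 0], [[0, 0, 0], 0]]'

```text
clock: 5.78
position: [0.4835, 0.2227, 0.0833]
ee_rot: [0.001, 0.123, 0.992, 0.0]
contact_force: [-0.1, -0.6, -1.5]
width: 0.026
gripper_force: 59.8
```

Request:
drive_effector --rows '[[[0, 0, 0.002], 0], [[0, 0, 0], 0], [[0, 0, 0], 0]]'

```text
clock: 6.03
position: [0.4832, 0.2226, 0.081]
ee_rot: [0.0, 0.123, 0.992, 0.0]
contact_force: [0.6, -0.0, -0.7]
width: 0.0259
gripper_force: 59.8
```

Request:
drive_effector --rows '[[[0, 0, 0.001], 0], [[0, 0, 0], 0], [[0, 0, 0], 0]]'

```text
clock: 6.28
position: [0.4834, 0.2227, 0.0801]
ee_rot: [0.0, 0.123, 0.992, 0.0]
contact_force: [0.5, 0.2, 0.7]
width: 0.0259
gripper_force: 60.1
```

The piece is seated, as the force is beginning to turn upward. I release it and rise.

Request:
drive_effector --rows '[[[0, 0, 0], 0], [[0, 0, 0], 0], [[0, 0, 0], 0], [[0, 0, 0], 0]]' --jaw 0.05

```text
clock: 6.62
position: [0.4831, 0.2226, 0.0797]
ee_rot: [-0.0, 0.123, 0.992, 0.0]
contact_force: [-0.2, 0.8, -0.1]
width: 0.0503
gripper_force: 0.0
```

Request:
drive_effector --rows '[[[0, 0, -0.02], 0], [[0, 0, -0.03], 0], [[0, 0, -0.03], 0], [[0, 0, 0], 0], [[0, 0, 0], 0]]'

```text
clock: 7.03
position: [0.4844, 0.223, 0.1617]
ee_rot: [0.002, 0.123, 0.992, 0.001]
contact_force: [-1.1, 0.1, -0.0]
width: 0.0502
gripper_force: 0.0
```

Request:
drive_effector --rows '[[[0.02, 0, -0.02], 0], [[0.02, 0, 0], 0], [[0, 0, 0], 0], [[0, 0, 0], 0]]'

```text
clock: 7.37
position: [0.4431, 0.2321, 0.1788]
ee_rot: [-0.001, 0.123, 0.992, -0.0]
contact_force: [1.0, -0.1, -0.8]
width: 0.0499
gripper_force: 0.0
```

Run:
```python
from h import *
d=shot("wrist","w8.png");T=tcp();print(T[:3,3]);np.savez("w8.npz",Tw=d["Tw"],T=T)
```

```text
[0.44403664 0.23211707 0.1788652 ]
```

View pics/w8.png

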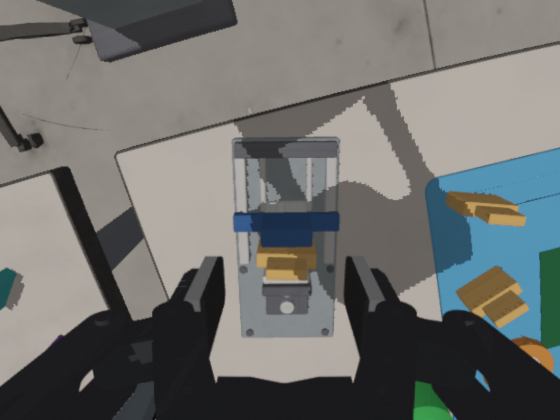

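The piece stands upright in the gap at (286,268), between jaw and bracket. Now I close the fingers, come down behind the jaw and push.

Request:
drive_effector --rows '[[[0.0075, 0, 0], 0], [[0, 0, 0.01], 0], [[0, 0, 0], 0], [[0, 0, 0], 0], [[0, 0, 0], 0]]' --jaw 0 --force 20

```text
clock: 7.83
position: [0.4372, 0.234, 0.1693]
ee_rot: [-0.0, 0.123, 0.992, -0.0]
contact_force: [0.2, 0.4, 0.1]
width: 0.0004
gripper_force: 0.0
```

Request:
drive_effector --rows '[[[0, 0, 0.03], 0], [[0, 0, 0.03], 0], [[0, 0, 0.03], 0], [[0, 0, 0.02], 0], [[0, 0, 0], 0]]'

```text
clock: 8.25
position: [0.4345, 0.233, 0.0563]
ee_rot: [-0.004, 0.123, 0.992, -0.002]
contact_force: [-0.8, -0.3, 0.2]
width: -0.0003
gripper_force: 0.0
```

Request:
drive_effector --rows '[[[0, 0, 0.004], 0], [[0, 0, 0], 0], [[0, 0, 0], 0]]'

```text
clock: 8.5
position: [0.4383, 0.2346, 0.0571]
ee_rot: [0.001, 0.123, 0.992, 0.001]
contact_force: [0.5, 0.1, 0.0]
width: 0.0003
gripper_force: 0.0
```

Request:
drive_effector --rows '[[[-0.004, 0, 0], 0], [[-0.004, 0, 0], 0], [[0, 0, 0], 0], [[0, 0, 0], 0]]'

```text
clock: 8.83
position: [0.4456, 0.2323, 0.0564]
ee_rot: [0.001, 0.123, 0.992, 0.0]
contact_force: [-0.1, -0.7, 0.3]
width: 0.0005
gripper_force: 0.0
```

Request:
drive_effector --rows '[[[-0.002, 0, 0], 0], [[-0.002, 0, 0], 0], [[0, 0, 0], 0], [[0, 0, 0], 0]]'

```text
clock: 9.17
position: [0.4484, 0.2312, 0.0557]
ee_rot: [-0.0, 0.123, 0.992, -0.0]
contact_force: [-1.8, 0.0, 1.1]
width: 0.0005
gripper_force: 0.7
```

Request:
drive_effector --rows '[[[-0.002, 0, 0], 0], [[-0.002, 0, 0], 0], [[0, 0, 0], 0], [[0, 0, 0], 0]]'

```text
clock: 9.5
position: [0.4525, 0.2302, 0.0557]
ee_rot: [-0.0, 0.123, 0.992, -0.0]
contact_force: [-2.0, 0.8, 0.6]
width: -0.0001
gripper_force: 1.1
```

Request:
drive_effector --rows '[[[-0.002, 0, 0], 0], [[-0.002, 0, 0], 0], [[0, 0, 0], 0], [[0, 0, 0], 0]]'

```text
clock: 9.83
position: [0.4564, 0.2292, 0.0557]
ee_rot: [-0.0, 0.123, 0.992, -0.0]
contact_force: [-3.3, 0.5, 2.1]
width: -0.0001
gripper_force: 1.6
```

Request:
drive_effector --rows '[[[-0.001, 0, 0], 0], [[-0.001, 0, 0], 0], [[0, 0, 0], 0], [[0, 0, 0], 0]]'

```text
clock: 10.17
position: [0.4581, 0.2288, 0.0557]
ee_rot: [-0.0, 0.123, 0.992, 0.0]
contact_force: [-4.0, 2.3, -0.1]
width: -0.0
gripper_force: 2.2
```

Request:
drive_effector --rows '[[[-0.001, 0, 0], 0], [[0, 0, 0], 0], [[0, 0, 0], 0]]'

```text
clock: 10.42
position: [0.4583, 0.2288, 0.0557]
ee_rot: [-0.001, 0.123, 0.992, 0.0]
contact_force: [-6.4, 3.8, 2.4]
width: -0.0001
gripper_force: 3.2
```

Request:
drive_effector --rows '[[[-0.001, 0, 0], 0], [[0, 0, 0], 0], [[0, 0, 0], 0]]'

```text
clock: 10.67
position: [0.4583, 0.2288, 0.0557]
ee_rot: [-0.002, 0.123, 0.992, 0.0]
contact_force: [-8.0, 4.0, 4.2]
width: -0.0003
gripper_force: 4.3
```

Request:
drive_effector --rows '[[[-0.001, 0, 0], 0], [[-0.001, 0, 0], 0], [[0, 0, 0], 0], [[0, 0, 0], 0]]'

```text
clock: 11.0
position: [0.4583, 0.2287, 0.0557]
ee_rot: [-0.004, 0.124, 0.992, 0.0]
contact_force: [-12.0, 5.8, 7.4]
width: -0.0
gripper_force: 6.6
```

Request:
drive_effector --rows '[[[-0.001, 0, 0], 0], [[-0.001, 0, 0], 0], [[0, 0, 0], 0], [[0, 0, 0], 0]]'

```text
clock: 11.33
position: [0.4584, 0.2287, 0.0557]
ee_rot: [-0.006, 0.124, 0.992, 0.0]
contact_force: [-16.0, 9.0, 10.4]
width: 0.0002
gripper_force: 8.8
```

Request:
drive_effector --rows '[[[-0.001, 0, 0], 0], [[-0.001, 0, 0], 0], [[0, 0, 0], 0], [[0, 0, 0], 0]]'

```text
clock: 11.67
position: [0.4584, 0.2286, 0.0557]
ee_rot: [-0.007, 0.125, 0.992, 0.0]
contact_force: [-20.0, 11.1, 13.7]
width: -0.0004
gripper_force: 11.0
```

The jaw stopped hard after about 11 mm, as expected for one piece, and the push along fixture x is about 22 N. I check numerically in the scene camera that the stack stands true.

Run:
```python
from h import *
d=shot("scene","s2.png");hsv=cv2.cvtColor(d["img"],cv2.COLOR_RGB2HSV)
y=-.2375;c,s=np.cos(y),np.sin(y);o=np.array([.4701,.2260])+.020*np.array([c,s])
W=lambda p:np.r_[o+[c*p[0]-s*p[1],s*p[0]+c*p[1]],p[2]]
xc=-.003
P=[W((xc+a,b,z)) for a,b,z in [(-.004,-.014,.074),(.004,-.014,.074),(.004,.014,.074),(-.004,.014,.074),(0,-.014,.052)]]
print("pred handle",[np.round(proj(d,p),1).tolist() for p in P]);print("open-jaw-shift px/10mm",proj(d,W((.01,0,.07)))-proj(d,W((0,0,.07))))
m=((hsv[...,0]>8)&(hsv[...,0]<30)&(hsv[...,1]>110)).astype(np.uint8);m[:200]=0;m[265:]=0;m[:,:180]=0;m[:,280:]=0
b=((hsv[...,0]>100)&(hsv[...,0]<125)&(hsv[...,1]>120)).astype(np.uint8);b[:205]=0;b[265:]=0;b[:,:180]=0;b[:,280:]=0
for n,k in(("brass",m),("blue",b)):
  q=cv2.connectedComponentsWithStats(k);print(n,[(q[2][i].tolist(),q[3][i].round(1).tolist()) for i in range(1,q[0]) if q[2][i][4]>5])
print("pred jaw front top",[np.round(proj(d,W((-.009,t,.062))),1).tolist() for t in(-.018,.018)],"stop",proj(d,W((.012,0,.06))))
print(readout.get_state()["contact_force"])
```

```text
pred handle [[224.5, 220.0], [227.7, 218.9], [223.0, 211.9], [219.8, 212.9], [226.7, 226.4]]
open-jaw-shift px/10mm [ 3.93612571 -1.29522863]
brass [([188, 200, 5, 8, 26], [190.5, 203.0]), ([225, 219, 6, 18, 59], [227.8, 228.0])]
blue [([180, 205, 23, 10, 127], [192.1, 208.7]), ([220, 224, 9, 19, 83], [223.0, 233.4])]
pred jaw front top [[224.7, 225.1], [218.7, 216.0]] stop [229.98267786 218.3931654 ]
[-19.7482381   11.16684218  12.98485044]
```

The brass shows upright at x 225–230, right against the blue jaw and where predicted, and the force is holding. I hand the job in.

```bash
python3 -c "
from rig import ticket; print(ticket.sign_off())"
```

```text
the job is handed in; nothing more can be done
None
```

I handed the job in with one packing piece standing in the gap of about 24 mm and the closed fingers still pushing the jaw shut on it at about 22 N; I had used up the 10 pictures, so I checked the final clamp only by measured force and a numeric scene-camera check.

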